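Isolate the test box and hold its lid open

TASK

Cut the power first by pushing the red-knobbed isolator lever all the way over, away from the robot, leaving it there; only then lift the lid of the blue test enclosure, which has an orange tongue to hold it by, and keep it open at 60 degrees so that the board inside can be inspected. The lid will not stay up by itself: finish with the fingers still holding it steady at that angle, with nothing else propping it. Leave the yellow meter, the solder spool and the green screw tray where they are.

Things in the scene. Friction and masses are not known exactly. Their poses are not given: they have to be found in the camera images.
- enclosure: Blue sheet-metal test enclosure fixed to the bench: an open tub 200 (x) x 220 (y) x 85 mm high, 6 mm walls, with a green circuit board inside. Origin: centre of its underside on the bench. Own x points from the front (the side with the tongue and two brass sockets) to the hinge at the back, z up; turned up to 0.35 rad either way about z.
- lid (a joint): Opening angle of the enclosure's lid, rad: 0 = shut, lying flat on the tub; grows as its front edge rises; stop at 1.45 rad. 60 degrees open is 1.047. The lid is an aluminium plate 200 x 220 x 10 mm of 0.35 to 0.7 kg with little hinge friction and falls shut from every angle.
- lid_handle (a point): Grip point of the lid's orange tongue: 60 mm long, straight out from the middle of the lid's front edge, 24 mm wide (y), 14 mm thick. The point is on its mid-plane, 30 mm from the lid's edge, 230 mm from the hinge, 92.5 mm above the bench when shut. Axes turn with the lid: x towards the hinge, z up when shut. Pinched from above across its width, it can pivot in the fingers.
- lid_hinge (a point): Point on the lid's hinge line, at the middle of the enclosure's back edge, 85.5 mm above the bench and 7 mm below the tongue's mid-plane. The hinge line runs along this point's y (the enclosure's y). Its axes turn with the lid.
- isolator (a joint): Angle of the isolator lever, rad: 0 (power on) = leaning 0.5 rad from upright towards the switch's own -x (roughly towards the robot); 1.0 = fully over (power off), leaning 0.5 rad towards its own +x, at the stop. Starts between 0 and 0.12; stays where it is left; about 1 N at the knob moves it.
- isolator_base: Yellow switch block 70 (x) x 50 (y) x 25 mm high, fixed to the bench; origin: centre of its underside. The lever's pivot runs along its y, 22 mm above its origin. Pushing towards its own +x switches off; turned up to 0.4 rad about z. It stands left or right of the enclosure.
- isolator_tip (a point): Centre of the red ball knob (26 mm diameter) on the end of the 10 mm thick steel lever, 80 mm from the pivot.
- meter: Yellow hand multimeter lying flat, 180 x 90 x 36 mm, loose; origin: centre of its underside. Stands on the other side of the enclosure from the switch. Bystander.
- spool: Solder spool standing upright, 60 mm diameter, 50 mm high, blue rims, loose; origin: centre of its underside. Bystander.
- tray: Green open screw tray 90 x 120 x 30 mm, loose; origin: centre of its underside. Bystander.
Things that resemble listed ones, but are neither listed nor needed, are in the scene too. Leave any purple look-alike of the isolator_base alone.

How it is judged (in metres and radians):
On the way, in this order (a step that is already met when the one before it is completed fails the run):
1. the isolator lever is pushed fully over to off (value of joint isolator above 0.88 rad), for 0.2 s.
2. the lid is lifted (value of joint lid above 0.4 rad), for 0.1 s.
At the end, for the whole second after the job is handed in: The isolator lever is fully over (0.85 rad or more), the lid is held still at 60 degrees (0.93 to 1.165 rad, about +-6.7 degrees) by the gripper's fingers alone (at least 0.2 N on it), no loose thing touches the lid, and meter, spool and tray are within 30 mm of where they were (value of joint isolator above 0.85 rad and value of joint lid between 0.93 and 1.165 rad and velocity of joint lid between -0.15 and 0.15 rad/s and contact force between the fingers and lid above 0.2 N and contact force between lid and meter below 0.1 N and contact force between lid and spool below 0.1 N and contact force between lid and tray below 0.1 N and distance of each of meter, spool, tray from where it was at the start of the episode below 0.03 m); the arm keeps its last pose, push and grip.
It fails at once if the lid is opened (more than 0.15 rad) while the isolator is not off (value of joint lid above 0.15 rad and value of joint isolator below 0.8 rad).
It fails at once if the meter, the spool or the tray is shifted by more than 30 mm (distance of any of meter, spool, tray from where it was at the start of the episode above 0.03 m).
It also fails if it takes over 50 s, if anything falls off the work surface, if the arm or the gripper's body presses on something with over 40 N, if the wrist force passes 120 N, or if a joint passes its speed limit or range.

ROBOT

A 6-joint arm with a two-finger parallel gripper is mounted at the origin on the work surface. World frame = base frame: x ahead of the robot, y to its left, z up, the work surface at z = 0. Lengths are in mm, angles in rad, forces in N, time in s.
With the tool pointing down it reaches from about 275 to 750 mm from the base axis. Payload 10.2 kg.
Tool frame: the origin (TCP) lies at the centre of the arm's flange, where the gripper is bolted on; the fingertips stand 173 mm ahead of it and the grasp point (between the pads) lies 155 mm ahead of it; z points along the fingers, y is the line along which they close (so a half turn about z gives the same grasp; the last joint's range is limited). The gripper opens to 85 mm and grips with 20 to 120 N. Pads are 22 mm wide; open, the fingers measure 114 mm over their backs; the gripper's body (76 mm by 85 mm) begins 54 mm behind the grasp point. The pads swing forward as they close: fully open they stand 13 mm farther back than shut.
Start: joints at [1.019, 0.313, 1.498, -0, 1.331, -0.223], TCP at [169.54, 496.879, 404.694] pointing down, gripper open.
Joint ranges: [-2.94, 2.94], [-0.97, 2.17], [0.19, 2.56], [-1.23, 4.37], [0.02, 3.11], [-2.88, 2.88]. Speed limits (rad/s): [2.39, 2.39, 3.01, 3.14, 3.14, 3.14].

INTERFACE

Orientations are given as a unit quaternion [w, x, y, z].
In Python, from rig import status, capture, camera_info, ticket gives the robot as it stands.
- The arm moves only by the shell command python3 -m crank 'ROWS' [FORCE]. ROWS is JSON, a list of rows, each a list of 7 numbers: the shift along the tool's x, y, z as a fraction of full scale, then the turn, a rotation vector about the tool's x, y, z as a fraction of full scale, then the closure, from 0 (fully open) to 1 (shut). A call has 1 to 12 rows; each row is the pose to reach, as a shift and turn from the pose commanded when the call began, along the tool's axes at that moment; what a row does not reach only later rows make up. Full scale, the value 1, is 0.1 m for a shift and 45 degrees for a turn. A row lasts 1/10 s, in which the tool goes at most 50 mm and 8.59 degrees, less where a joint would pass 70% of its speed; a pose out of reach is approached as far as the arm can. A call with a number of a shift or a turn outside -1 to 1 is refused whole. A call with a gripper value outside its range is refused whole. The fingers move at their own pace and stop on an object; FORCE is the grip in N (left out, the last holds). Time passes only in rows, so rows that repeat a pose let the fingers close. It gives the time, the measured TCP pose, the force, the opening and the grip force at its end, in the units of the state.
- status.sense(): the state, without advancing time (a new reading comes with each control period).
- capture(name): name is "scene" or "side" or "wrist"; returns (picture, depth): 400x640x3 uint8, red, green, blue; 400x640 float32, mm along the optical axis (not along the pixel's ray), 0 where there is no reading.
- camera_info(name): a dict with "K" (3x3 intrinsics, pixels), "camera_from_world" (4x4, takes a point from world to camera coordinates). Camera axes: x right, y up, looking along -z (the intrinsics and any distortion apply to the point x, -y, -z); pixel columns grow to the right and rows downward; lengths in mm; the calibration is good to about 2 mm. The wrist camera is an equidistant fisheye: a pixel r from the principal point sees the ray r / f radians off the axis. A picture is of the moment at which its call begins: read the wrist's pose just before it. camera_info takes no time and is no camera call; for the wrist camera it gives the pose at the moment of the call.
- ticket.finish_job(): hands the job in; it is judged then, once.
The state is a dict: "time_s": time; "joints": joint angles; "dq": joint speeds; "tau": joint torques, N m; "eef_pos": TCP position; "ee_rot": TCP orientation; "force": force on the tool from outside, world axes, zero at the start; "wrist_torque": the same for the moment, N m; "grip_width": opening from 0.0 (shut) to 1.0 (fully open); "grip_force": force on a finger pad.
Only numpy, scipy, OpenCV 4.12 (cv2) and the standard library are available. Lean on these libraries where they do the work, as an engineer would, in place of code of your own. Each camera call takes 0.05 s, during which the arm holds its last target. There are 200 camera calls.

## Working session

There is one attempt and no reset: what is moved stays moved. The work goes in short steps, Python scripts to look and compute and a shell command to move; the robot and the scene stay as the last step left them, time stands still between calls to the robot, and variables do not carry over. Pictures are saved under pics/ and viewed, at most 10 in all, crops included, and the job is handed in when it is done.

```bash
ls; mkdir -p pics; python3 - <<'E'
from rig import status,capture,camera_info
import cv2,numpy as np
s=status.sense();print(s)
for n in("scene","side"):
    p,d=capture(n);cv2.imwrite(f"pics/{n}0.png",p[:,:,::-1]);np.savez(f"{n}0.npz",p=p,d=d)
    c=camera_info(n);print(n,c)
E
```

```text
pics
{'time_s': 0.0, 'joints': array([ 1.01860736e+00,  3.13466864e-01,  1.49843922e+00,  1.24401427e-05,
        1.33100647e+00, -2.23365350e-01]), 'dq': array([ 1.14079494e-03, -2.52666082e-04,  4.20887786e-05, -1.74925482e-03,
       -1.09618208e-03, -1.00625922e-03]), 'tau': array([ 7.38417675e-04, -4.12270153e+01, -2.59740865e+01, -1.47239180e-04,
        4.20306606e-03, -4.76114474e-05]), 'eef_pos': array([169.51243325, 496.84328879, 404.1254944 ]), 'ee_rot': array([-2.55140082e-04,  1.63673526e-01,  9.86514339e-01, -6.08664580e-04]), 'force': array([-0.21455088,  0.17412104,  0.06659245]), 'wrist_torque': array([-0.02975435,  0.02332853,  0.06283703]), 'grip_force': 0.0, 'grip_width': 1.000062052958917}
scene {'K': array([[492.99832323,   0.        , 322.97021736],
       [  0.        , 492.99832323, 196.01132002],
       [  0.        ,   0.        ,   1.        ]]), 'camera_from_world': array([[-3.06233687e-01,  9.51895234e-01, -1.07885142e-02,
         6.84334009e+01],
       [-7.97161315e-01, -2.50226752e-01,  5.49472848e-01,
         4.55848634e+02],
       [ 5.20341010e-01,  1.76867282e-01,  8.35441917e-01,
        -1.68465949e+03],
       [ 0.00000000e+00,  0.00000000e+00,  0.00000000e+00,
         1.00000000e+00]])}
side {'K': array([[425.3853742 ,   0.        , 320.26254249],
       [  0.        , 425.3853742 , 203.34601016],
       [  0.        ,   0.        ,   1.        ]]), 'camera_from_world': array([[ 9.29749061e-01, -3.68193632e-01,  3.63753407e-04,
        -4.96281771e+02],
       [ 2.49195238e-01,  6.29985351e-01,  7.35540747e-01,
        -2.78052289e+02],
       [-2.71050579e-01, -6.83777674e-01,  6.77480388e-01,
        -1.13162280e+03],
       [ 0.00000000e+00,  0.00000000e+00,  0.00000000e+00,
         1.00000000e+00]])}
```

View pics/scene0.png

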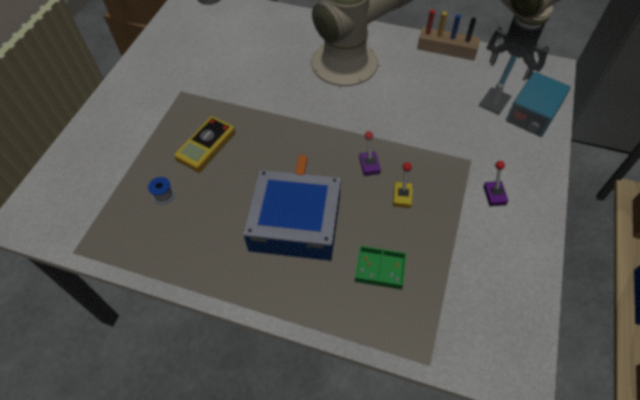

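View pics/side0.png

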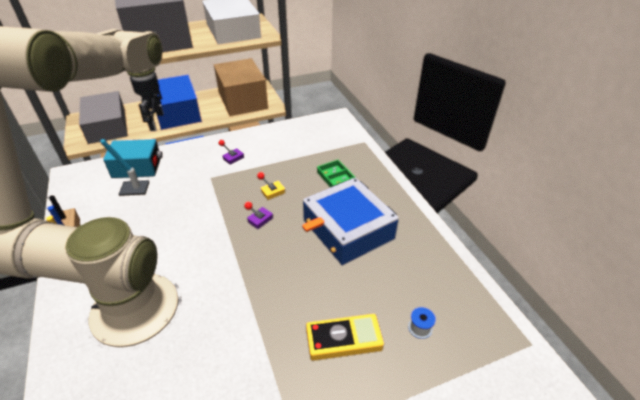

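Scene view: the red knobs are at (368,135) on a purple base, (407,167) on the yellow base and (500,165) on a purple base. In the side view they are at (248,206) purple, (261,176) yellow and (222,143) purple. The yellow-based one is the isolator. The tongue is at scene (302,163) and side (313,225).

```bash
cat > h.py <<'E'
import numpy as np,cv2
from rig import status,capture,camera_info
def ray(n,uv,c=None):
    c=c or camera_info(n);K=c["K"];T=c["camera_from_world"];R=T[:3,:3]
    a=(uv[0]-K[0,2])/K[0,0];b=(uv[1]-K[1,2])/K[1,1]
    if n=="wrist":
        r=np.hypot(a,b);k=np.tan(r)/r if r>1e-9 else 1;a*=k;b*=k
    d=R.T@np.array([a,-b,-1]);return -R.T@T[:3,3],d/np.linalg.norm(d)
def tri(rs):
    A=np.zeros((3,3));b=np.zeros(3)
    for o,d in rs:
        M=np.eye(3)-np.outer(d,d);A+=M;b+=M@o
    x=np.linalg.solve(A,b);return x,[round(float(np.linalg.norm((np.eye(3)-np.outer(d,d))@(x-o))),1) for o,d in rs]
def plane(r,z): return r[0]+r[1]*(z-r[0][2])/r[1][2]
def blobs(p,hr,smin=110,vmin=60,amin=15):
    h=cv2.cvtColor(p,cv2.COLOR_RGB2HSV)
    m=((h[...,0]>=hr[0])&(h[...,0]<=hr[1])) if hr[0]<=hr[1] else ((h[...,0]>=hr[0])|(h[...,0]<=hr[1]))
    m=(m&(h[...,1]>smin)&(h[...,2]>vmin)).astype(np.uint8)
    n,l,s,c=cv2.connectedComponentsWithStats(m)
    return [(c[i].round(1),int(s[i,4]),(l==i)) for i in range(1,n) if s[i,4]>=amin]
E
python3 - <<'E'
from h import *
for n in("scene","side"):
    z=np.load(f"{n}0.npz");p=z["p"]
    for nm,hr in dict(red=(172,4),orange=(6,16),yellow=(20,32),blue=(105,125),purple=(130,160)).items():
        for c,a,m in blobs(p,hr):
            if nm in("red","orange") and a>400 : continue
            ys,xs=np.nonzero(m);dd=z["d"][m];dd=dd[dd>0]
            print(n,nm,c,a,(xs.min(),xs.max(),ys.min(),ys.max()),np.median(dd).round() if len(dd) else 0)
big=[]
for n,(x,y,w,h) in dict(scene=(235,120,210,150),side=(215,120,200,150)).items():
    p=np.load(f"{n}0.npz")["p"][y:y+h,x:x+w,::-1]
    big.append(cv2.resize(p,(800,int(800*h/w)),interpolation=cv2.INTER_CUBIC)[:600])
    cv2.imwrite(f"pics/crop_{n}.png",big[-1])
E
```

```text
scene red [430.6  19.7] 61 (np.int64(427), np.int64(434), np.int64(10), np.int64(32)) 1627.0
scene red [368.3 135. ] 40 (np.int64(365), np.int64(371), np.int64(132), np.int64(138)) 1374.0
scene red [499.7 164.5] 50 (np.int64(496), np.int64(503), np.int64(161), np.int64(168)) 1314.0
scene red [406.9 166.1] 65 (np.int64(403), np.int64(411), np.int64(162), np.int64(170)) 1315.0
scene orange [138.   24.5] 24 (np.int64(133), np.int64(143), np.int64(23), np.int64(27)) 2565.0
scene orange [301.  164.2] 173 (np.int64(295), np.int64(306), np.int64(155), np.int64(174)) 1325.0
scene yellow [442.   22.9] 84 (np.int64(438), np.int64(446), np.int64(12), np.int64(36)) 1628.0
scene yellow [204.6 147. ] 970 (np.int64(174), np.int64(234), np.int64(116), np.int64(171)) 1446.0
scene yellow [402.4 195.4] 371 (np.int64(393), np.int64(412), np.int64(182), np.int64(207)) 1352.0
scene blue [457.8  16.3] 15 (np.int64(456), np.int64(460), np.int64(15), np.int64(18)) 1599.0
scene blue [158.8 185.8] 290 (np.int64(148), np.int64(169), np.int64(177), np.int64(194)) 1350.0
scene blue [293.2 205.1] 2844 (np.int64(25
[... 1562 characters left out ...]
75), np.int64(127)) 2130.0
side blue [349.6 208.2] 1643 (np.int64(317), np.int64(382), np.int64(186), np.int64(231)) 1276.0
side blue [ 54.2 213.4] 91 (np.int64(48), np.int64(60), np.int64(205), np.int64(223)) 1227.0
side blue [307.9 212.3] 79 (np.int64(304), np.int64(314), np.int64(204), np.int64(217)) 1313.0
side blue [357.  241.9] 1229 (np.int64(314), np.int64(396), np.int64(221), np.int64(263)) 1241.0
side blue [422.6 318. ] 389 (np.int64(411), np.int64(434), np.int64(307), np.int64(328)) 1052.0
side purple [233.1 156.1] 144 (np.int64(223), np.int64(242), np.int64(149), np.int64(162)) 1593.0
side purple [259.9 217.8] 241 (np.int64(248), np.int64(271), np.int64(208), np.int64(227)) 1349.0
```

View pics/crop_scene.png

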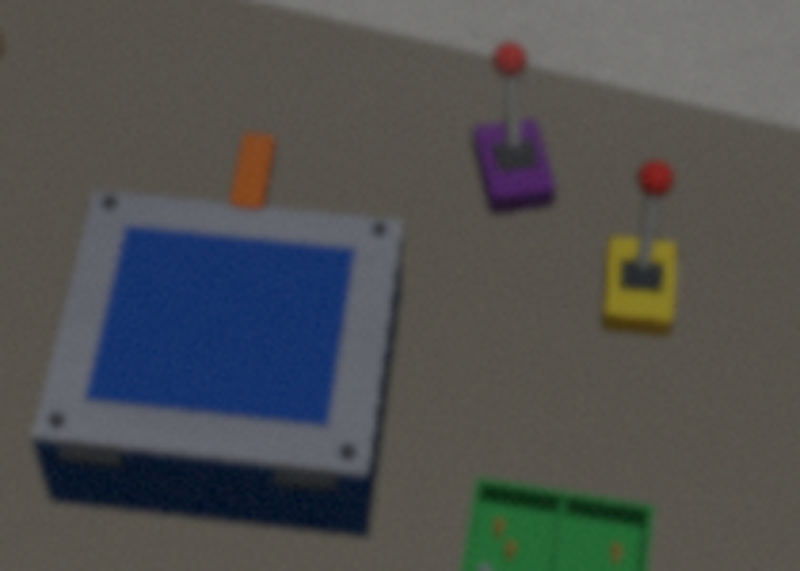

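View pics/crop_side.png

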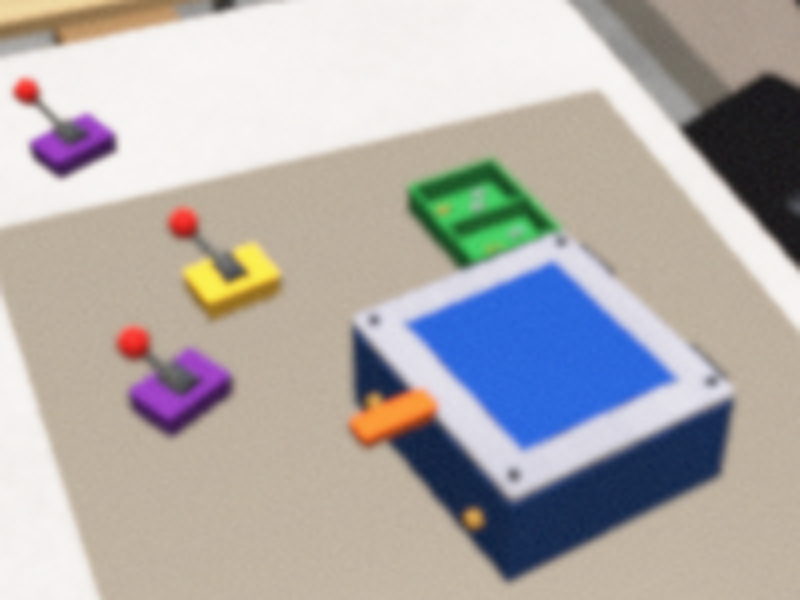

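Both crops confirm the choice: the yellow switch has its knob at crop (656,178) in scene and (183,222) in side, and the lid's four screws and the tongue are clear. Next I triangulate.

```bash
python3 - <<'E'
from h import *
S=lambda u,v:(235+(u+.5)/(800/210)-.5,120+(v+.5)/(800/210)-.5)
D=lambda u,v:(215+(u+.5)/4-.5,120+(v+.5)/4-.5)
np.set_printoptions(precision=1,suppress=True)
T=lambda a,b:tri([ray("scene",a),ray("side",b)])
k,e=T((406.9,166.1),(260.3,175.1));print("knob",k,e)
t,e=T((301,164.2),(312.3,223.8));print("tongue",t,e)
P=[]
for nm,a,b in(("F-switch",(379,229),(374,320)),("F-other",(110,202),(513,475)),("B-switch",(347,452),(560,241)),("B-other",(56,419),(710,381))):
    x,e=T(S(*a),D(*b));P.append(x);print(nm,x,e)
P=np.array(P);f=P[:2].mean(0);b=P[2:].mean(0);c=P.mean(0);ax=b-f
print("centre",c,"yaw",np.arctan2(ax[1],ax[0]), "alt yaw",np.arctan2(*( (P[0]-P[1]+P[2]-P[3])[[0,1]]*[-1,1])))
for nm,Q,n in(("scene",[S(*q) for q in((612,238),(677,240),(672,318),(607,316))],"scene"),("side",[D(*q) for q in((183,276),(255,243),(281,280),(212,308))],"side")):
    q=np.array([plane(ray(n,u),25) for u in Q]);print(nm,q[:,:2].round(),"c",q.mean(0)[:2])
for nm,a,b in(("tray",None,None),):
    for n in("scene","side"):
        for c,ar,m in blobs(np.load(f"{n}0.npz")["p"],(50,80)): 
            if ar>150: print("tray",n,plane(ray(n,c),20),ar)
E
```

```text
knob [441.4 306.2  93.8] [1.9, 1.9]
tongue [520.2  32.8  94.3] [1.8, 1.8]
F-switch [544.4 133.3  96.3] [2.2, 2.2]
F-other [578.3 -53.2  96. ] [2.3, 2.3]
B-switch [717.1 165.6  97.1] [1.6, 1.6]
B-other [750.9 -21.9  97.1] [2.0, 2.0]
centre [647.7  56.   96.6] yaw 0.18179005661209924 alt yaw 0.179048816364602
scene [[451. 286.]
 [438. 332.]
 [506. 343.]
 [518. 298.]] c [478.1 314.5]
side [[440. 318.]
 [510. 338.]
 [516. 282.]
 [451. 269.]] c [479.4 301.7]
tray scene [711.3 309.8  20. ] 1297
tray side [710.4 310.6  20. ] 516
```

Heights match the text: knob 94 (expected 92), tongue 94 (expected 92.5). The lid's yaw is about 0.18 and the switch's about 0.17. First I close the fingers and travel high to a point behind the knob.

```bash
cat >> h.py <<'E'
from scipy.spatial.transform import Rotation as Ro
def pose():
    s=status.sense();q=s["ee_rot"];return s["eef_pos"],Ro.from_quat([q[1],q[2],q[3],q[0]]),s
def to(tcp,R=None):
    p,r,s=pose();d=r.inv().apply(np.array(tcp)-p)/100
    w=(r.inv()*R).as_rotvec()/(np.pi/4) if R is not None else np.zeros(3)
    return d.round(3),w.round(3)
def tool(yaw,phi):
    "fingers down, tilted phi forward along yaw; tool -x is forward"
    return Ro.from_euler("z",yaw)*Ro.from_euler("y",-phi)*Ro.from_matrix(np.array([[-1,0,0],[0,1,0],[0,0,-1]]).T)
E
python3 -m crank '[[-0.3,-0.12,0,0,0,0,1],[-0.6,-0.25,0,0,0,0,1],[-0.93,-0.38,0,0,0,0,1],[-0.93,-0.38,0,0,0,0,1]]'
python3 -m crank '[[-0.3,-0.12,0,0,0,0,1],[-0.6,-0.25,0,0,0,0,1],[-0.93,-0.38,0,0,0,0,1],[-0.93,-0.38,0,0,0,0,1]]'
python3 -m crank '[[-0.3,-0.12,0,0,0,-0.16,1],[-0.6,-0.25,0,0,0,-0.32,1],[-0.93,-0.38,0,0,0,-0.48,1],[-0.93,-0.38,0,0,0,-0.64,1],[-0.93,-0.38,0,0,0,-0.64,1],[-0.93,-0.38,0,0,0,-0.64,1],[-0.93,-0.38,0,0,0,-0.64,1]]'
python3 -c "
from h import *
p,r,s=pose();print(r.as_matrix().round(3))
print(to((398,298,251),tool(.17,0)))"
```

```text
time_s: 0.5
eef_pos: [247.5, 429.1, 404.4]
ee_rot: [0.0, 0.165, 0.986, -0.0]
force: [-0.1, 0.3, -0.3]
grip_width: 0.333
grip_force: 0.0
time_s: 0.9
eef_pos: [323.0, 363.4, 404.4]
ee_rot: [0.0, 0.165, 0.986, -0.0]
force: [-0.3, 0.0, -0.5]
grip_width: 0.003
grip_force: 0.0
time_s: 1.6
eef_pos: [396.1, 299.6, 404.7]
ee_rot: [-0.0, -0.086, 0.996, 0.0]
force: [-0.1, 0.1, 0.3]
grip_width: -0.001
grip_force: 0.0
[[-0.985 -0.172 -0.   ]
 [-0.172  0.985  0.   ]
 [ 0.     0.    -1.   ]]
(array([-0.016, -0.019,  1.537]), array([ 0.   , -0.   ,  0.004]))
```

```bash

python3 -m crank '[[-0.02,-0.02,0.4,0,0,0,1],[-0.02,-0.02,0.8,0,0,0,1],[-0.02,-0.02,1,0,0,0,1],[-0.02,-0.02,1,0,0,0,1]]'
python3 -m crank '[[0,0,0.25,0,0,0,1],[0,0,0.53,0,0,0,1],[0,0,0.53,0,0,0,1]]'
python3 - <<'E'
from h import *
print(to((398,298,251)))
p,d=capture("side");cv2.imwrite("pics/s1.png",cv2.resize(p[120:270,215:415,::-1],(800,600),interpolation=cv2.INTER_CUBIC))
E
```

```text
time_s: 2.0
eef_pos: [398.2, 297.5, 302.4]
ee_rot: [-0.003, -0.086, 0.996, -0.001]
force: [-1.2, 0.8, 0.4]
grip_width: -0.0
grip_force: 0.0
time_s: 2.3
eef_pos: [398.5, 297.4, 250.5]
ee_rot: [-0.002, -0.087, 0.996, -0.001]
force: [-0.6, -0.1, -0.5]
grip_width: -0.003
grip_force: 0.0
(array([ 0.004,  0.007, -0.005]), array([0., 0., 0.]))
```

View pics/s1.png

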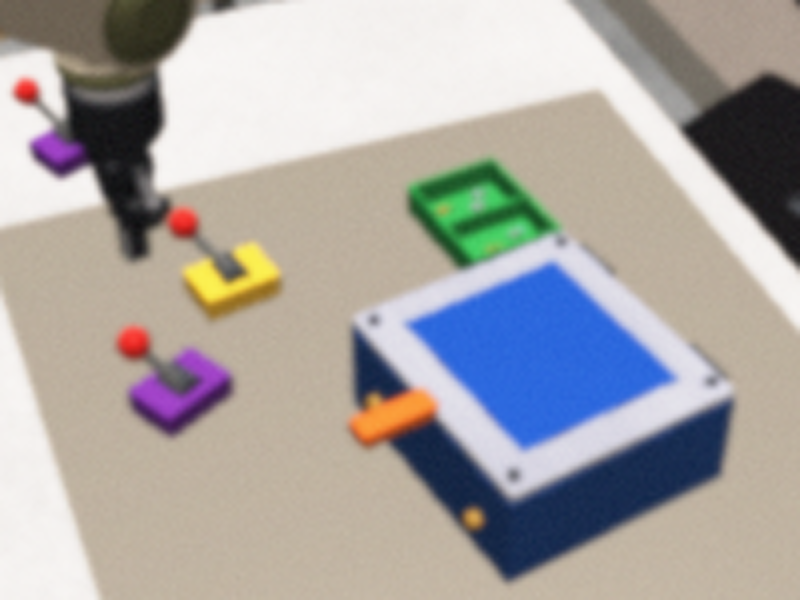

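The closed fingers, at crop (135,240), stand behind the yellow switch's knob at (183,222) and clear of everything else. Now I push.

```bash

python3 -m crank '[[-0.1,0,0,0,0,0,1],[-0.2,0,0,0,0,0,1],[-0.3,0,0,0,0,0,1],[-0.4,0,0,0,0,0,1],[-0.5,0,0,0,0,0,1],[-0.6,0,0,0,0,0,1]]'
python3 -m crank '[[-0.08,0,0,0,0,0,1],[-0.16,0,0,0,0,0,1],[-0.24,0,0,0,0,0,1],[-0.3,0,0,0,0,0,1],[-0.34,0,0,0,0,0,1],[-0.34,0,0,0,0,0,1]]'
python3 - <<'E'
from h import *
p,d=capture("side");cv2.imwrite("pics/s2.png",cv2.resize(p[120:270,215:415,::-1],(800,600),interpolation=cv2.INTER_CUBIC))
for n in("scene","side"):
    q=capture(n)[0];print(n,[(c,a) for c,a,m in blobs(q,(172,4),amin=5) if a<200])
E
```

```text
time_s: 2.95
eef_pos: [459.1, 307.8, 251.7]
ee_rot: [0.0, -0.087, 0.996, 0.0]
force: [-2.1, -0.1, 0.9]
grip_width: -0.002
grip_force: 0.5
time_s: 3.55
eef_pos: [492.1, 313.6, 251.6]
ee_rot: [0.0, -0.087, 0.996, 0.0]
force: [-0.5, 0.7, 0.0]
grip_width: -0.001
grip_force: 0.0
scene [(array([211.7, 121.6]), 9), (array([224. , 127.2]), 12), (array([368.3, 135. ]), 42), (array([499.7, 164.6]), 49), (array([405.1, 189.3]), 56)]
side [(array([221.1, 142.2]), 23), (array([154.5, 159.4]), 33), (array([280.8, 167.8]), 46), (array([247.9, 205.2]), 51), (array([ 54.4, 238.3]), 117), (array([315.1, 327.3]), 34), (array([317.9, 344.6]), 38)]
```

View pics/s2.png

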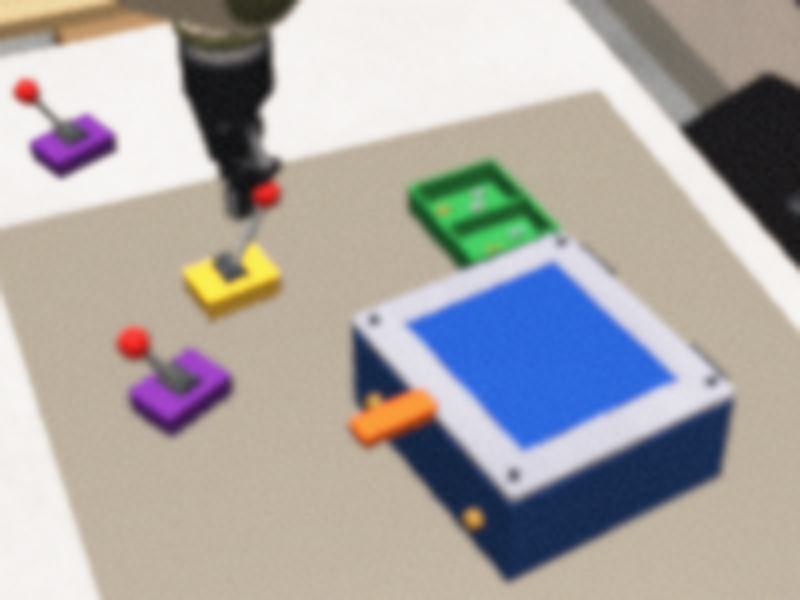

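The lever now leans away from the robot, with the knob at crop (266,193), but there is no stop force yet. I push on in small steps until the force rises.

```bash

python3 -m crank '[[-0.02,0,0,0,0,0,1],[-0.04,0,0,0,0,0,1],[-0.04,0,0,0,0,0,1]]'
python3 -m crank '[[-0.02,0,0,0,0,0,1],[-0.04,0,0,0,0,0,1],[-0.04,0,0,0,0,0,1]]'
python3 - <<'E'
from h import *
np.set_printoptions(precision=1,suppress=True)
r=[]
for n,c0 in (("scene",(405,189)),("side",(281,168))):
    q=capture(n)[0];b=min((c for c,a,m in blobs(q,(172,4),amin=10)),key=lambda c:np.hypot(*(c-c0)));r.append(ray(n,b))
print(tri(r))
E
```

```text
time_s: 4.0
eef_pos: [494.4, 314.2, 251.6]
ee_rot: [-0.003, -0.087, 0.996, -0.001]
force: [-12.9, -3.8, 7.1]
grip_width: 0.002
grip_force: 6.7
time_s: 4.3
eef_pos: [496.4, 314.9, 251.4]
ee_rot: [-0.008, -0.087, 0.996, -0.002]
force: [-31.8, -7.7, 19.9]
grip_width: 0.002
grip_force: 16.4
(array([516.3, 318. ,  93.7]), [2.0, 2.0])
```

The stop is reached: force rose to 33 N, and the knob moved 76 mm to z 94, which is the full 1.0 rad throw. Now I back off and work out the tongue approach.

```bash

python3 -m crank '[[0.15,0,0,0,0,0,1],[0.3,0,0,0,0,0,1],[0.3,0,-0.4,0,0,0,1],[0.3,0,-0.8,0,0,0,0.5],[0.3,0,-1,0,0,0,0],[0.3,0,-1,0,0,0,0]]'
python3 - <<'E'
from h import *
np.set_printoptions(precision=1,suppress=True)
u=np.array([np.cos(.18),np.sin(.18),0]);g=np.array([520,32.8,92.5])
for phi in(.4,.6):
    f=u*np.sin(phi)-[0,0,np.cos(phi)]
    R=tool(.18,phi);print(R.apply([0,0,1]),f)
    for back in(255,155):print(phi,back,g-f*back,*to(g-f*back,R))
r=[]
for n,c0 in (("scene",(405,189)),("side",(281,168))):
    q=capture(n)[0];b=min((c for c,a,m in blobs(q,(172,4),amin=10)),key=lambda c:np.hypot(*(c-c0)));r.append(ray(n,b))
print(tri(r),status.sense()["joints"])
E
```

```text
time_s: 5.0
eef_pos: [470.2, 309.9, 355.0]
ee_rot: [0.003, -0.087, 0.996, 0.001]
force: [-0.0, -0.2, -0.9]
grip_width: 0.503
grip_force: 0.0
[ 0.4  0.1 -0.9] [ 0.4  0.1 -0.9]
0.4 255 [422.3  15.  327.4] [ 1.  -2.8  0.3] [ 0.  -0.5 -0. ]
0.4 155 [460.6  22.  235.3] [ 0.6 -2.8  1.2] [ 0.  -0.5 -0. ]
[ 0.6  0.1 -0.8] [ 0.6  0.1 -0.8]
0.6 255 [378.3   7.  303. ] [ 1.4 -2.8  0.5] [-0.  -0.8 -0. ]
0.6 155 [433.9  17.1 220.4] [ 0.9 -2.8  1.3] [-0.  -0.8 -0. ]
(array([517.4, 318.7,  92.6]), [0.9, 0.9]) [ 0.4  0.4  1.5 -0.   1.2 -1.4]
```

```bash

python3 -m crank '[[0.12,-0.3,0,0,0,0,0],[0.25,-0.6,0,0,0,0,0],[0.4,-0.95,0,0,0,0,0],[0.4,-0.95,0,0,0,0,0]]'
python3 -m crank '[[0.12,-0.3,0,0,0,0,0],[0.25,-0.6,0,0,0,0,0],[0.4,-0.95,0,0,0,0,0],[0.4,-0.95,0,0,0,0,0]]'
python3 -m crank '[[0.1,-0.3,0.1,0,-0.17,0,0],[0.2,-0.6,0.2,0,-0.34,0,0],[0.2,-0.92,0.27,0,-0.51,0,0],[0.2,-0.92,0.27,0,-0.51,0,0],[0.2,-0.92,0.27,0,-0.51,0,0]]'
python3 - <<'E'
from h import *
np.set_printoptions(precision=3,suppress=True)
u=np.array([np.cos(.18),np.sin(.18),0]);g=np.array([520,32.8,92.5])
f=u*np.sin(.4)-[0,0,np.cos(.4)];R=tool(.18,.4)
for b in(255,155):print(g-f*b,*to(g-f*b,R))
print(status.sense()["joints"])
p0,r0,_=pose();c=camera_info("wrist");p,d=capture("wrist");cv2.imwrite("pics/w1.png",p[:,:,::-1])
for cc,a,m in blobs(p,(6,16)):
    if a>100: print("orange",cc,a,plane(ray("wrist",cc,c),92.5+7),d[m].mean())
E
```

```text
time_s: 5.5
eef_pos: [446.4, 206.6, 350.3]
ee_rot: [-0.002, -0.085, 0.996, -0.001]
force: [0.8, 0.1, 0.4]
grip_width: 1.001
grip_force: 0.0
time_s: 5.9
eef_pos: [423.7, 106.5, 350.6]
ee_rot: [-0.001, -0.085, 0.996, -0.0]
force: [0.3, 0.6, 0.4]
grip_width: 1.002
grip_force: 0.0
time_s: 6.4
eef_pos: [420.4, 14.9, 324.1]
ee_rot: [0.197, -0.084, 0.977, 0.018]
force: [-0.1, -0.0, 0.1]
grip_width: 1.0
grip_force: 0.0
[422.303  15.022 327.371] [-0.03  -0.001 -0.023] [-0.002 -0.003 -0.009]
[460.615  21.994 235.264] [-0.032 -0.     0.977] [-0.002 -0.003 -0.009]
[-0.28   0.115  1.995  0.272  0.689 -2.203]
orange [317.6 194. ] 472 [496.9    27.188  99.5  ] 223.61223
```

View pics/w1.png

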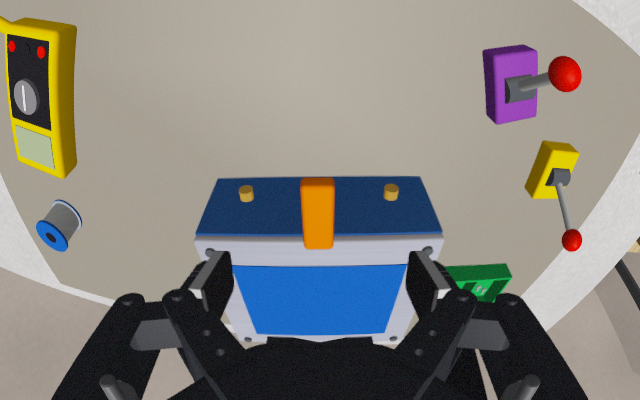

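The wrist view shows the tongue at (318,213) centred between the open fingers, with the lid edge at row 248, and the yellow switch thrown over. I check the tongue's ends with the depth image before closing in.

```bash
python3 - <<'E'
from h import *
np.set_printoptions(precision=1,suppress=True)
c=camera_info("wrist");p,d=capture("wrist");R=c["camera_from_world"][:3,:3]
for v in(180,185,190,195,200,210,220,230,240,246):
    o,k=ray("wrist",(318,v),c);zc=-(R@k)[2];print(v,p[v,318],(o+k*d[v,318]/zc),plane((o,k),99.5)[:2])
print(c["camera_from_world"][:3,:3].T@-c["camera_from_world"][:3,3], pose()[0])
E
```

```text
180 [141  68   0] [490.4  26.9  92.4] [485.4  26. ]
185 [186  95   0] [490.1  26.8  98.7] [489.5  26.7]
190 [227 144   0] [493.   27.3 100.6] [493.7  27.4]
195 [226 139   0] [498.1  28.2  99.5] [498.1  28.2]
200 [227 141   0] [502.7  29.   99.3] [502.5  29. ]
210 [227 141   0] [511.8  30.6  99.5] [511.8  30.6]
220 [227 138   0] [520.4  32.1 100.8] [521.5  32.3]
230 [228 140   0] [530.7  33.8 100.7] [531.9  34.1]
240 [227 139   0] [542.4  35.9 100.1] [543.  36.]
246 [227 137   0] [549.4  37.1 100.1] [550.   37.2]
[365.8   5.6 268.1] [420.5  15.6 324.5]
```

The third check agrees: tongue from x 490 to 550, top at z 100, centre (520,32). I advance along the tool and close.

```bash

python3 -m crank '[[-0.03,0,0.3,0,0,0,0],[-0.03,0,0.6,0,0,0,0],[-0.03,0,0.85,0,0,0,0],[-0.03,0,1,0,0,0,0],[-0.03,0,1,0,0,0,0]]' 40
python3 -m crank '[[0,0,0,0,0,0,1],[0,0,0,0,0,0,1],[0,0,0,0,0,0,1],[0,0,0,0,0,0,1],[0,0,0,0,0,0,1],[0,0,0,0,0,0,1],[0,0,0,0,0,0,1],[0,0,0,0,0,0,1],[0,0,0,0,0,0,1],[0,0,0,0,0,0,1]]' 40
python3 - <<'E'
from h import *
np.set_printoptions(precision=3,suppress=True)
p,r,s=pose();print(s["joints"],p)
u=np.array([np.cos(.18),np.sin(.18),0]);g=p+155*r.apply([0,0,1]);print("grasp",g)
h=np.array([520,32.2,92.5])+230*u+[0,0,-7]
def pt(t):return h+u*(-230*np.cos(t)+7*np.sin(t))+[0,0,230*np.sin(t)+7*np.cos(t)]
for t in np.arange(.1,1.15,.1):
    print(round(t,2),r.inv().apply(pt(t)-pt(0))/100)
E
```

```text
time_s: 7.0
eef_pos: [461.5, 23.2, 232.2]
ee_rot: [0.196, -0.086, 0.977, 0.018]
force: [0.6, -0.5, 0.5]
grip_width: 1.003
grip_force: 0.0
time_s: 8.0
eef_pos: [461.5, 21.2, 234.5]
ee_rot: [0.199, -0.085, 0.976, 0.016]
force: [-6.6, -8.7, 7.9]
grip_width: 0.271
grip_force: 41.5
[-0.237  0.357  1.975  0.354  0.462 -2.272] [461.458  21.193 234.527]
grasp [521.21   31.401  91.872]
0.1 [-0.107 -0.    -0.204]
0.2 [-0.233 -0.    -0.396]
0.3 [-0.378 -0.    -0.574]
0.4 [-0.54  -0.    -0.738]
0.5 [-0.718 -0.    -0.884]
0.6 [-0.909  0.    -1.011]
0.7 [-1.112  0.001 -1.119]
0.8 [-1.325  0.002 -1.207]
0.9 [-1.546  0.003 -1.272]
1.0 [-1.772  0.004 -1.315]
1.1 [-2.001  0.005 -1.335]
```

The tongue is gripped: opening 23 mm, grip force 41 N. I lift along the arc, keeping the tool's tilt.

```bash

python3 -m crank '[[-0.05,0,-0.1,0,0,0,1],[-0.11,0,-0.2,0,0,0,1],[-0.17,0,-0.3,0,0,0,1],[-0.23,0,-0.4,0,0,0,1],[-0.3,0,-0.49,0,0,0,1],[-0.38,0,-0.57,0,0,0,1],[-0.46,0,-0.66,0,0,0,1],[-0.54,0,-0.74,0,0,0,1],[-0.54,0,-0.74,0,0,0,1]]'
python3 - <<'E'
from h import *
p,r,s=pose();g=p+155*r.apply([0,0,1]);print(g,s["wrist_torque"],np.arctan2(g[2]-85.5,-(g-[746.3,73.4,0])@[np.cos(.18),np.sin(.18),0])-7/230)
q,d=capture("side");cv2.imwrite("pics/s3.png",q[:,:,::-1])
E
```

```text
time_s: 8.9
eef_pos: [482.3, 25.0, 323.9]
ee_rot: [0.199, -0.085, 0.976, 0.016]
force: [2.2, -6.8, -2.8]
grip_width: 0.277
grip_force: 43.4
[542.0264056   35.23951279 181.23185827] [-0.7814488   0.28136537 -0.0218394 ] 0.4012657885369928
```

View pics/s3.png

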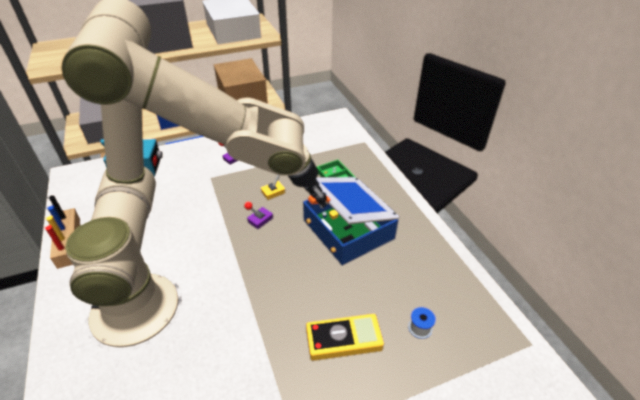

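The lid is up at about 0.4 rad, held by its tongue at (318,198). I carry on to 0.8, then 1.05.

```bash

python3 -m crank '[[-0.09,0,-0.08,0,0,0,1],[-0.18,0,-0.15,0,0,0,1],[-0.27,0,-0.21,0,0,0,1],[-0.37,0,-0.27,0,0,0,1],[-0.47,0,-0.33,0,0,0,1],[-0.57,0,-0.38,0,0,0,1],[-0.68,0,-0.43,0,0,0,1],[-0.78,0,-0.47,0,0,0,1],[-0.78,0,-0.47,0,0,0,1]]'
python3 -m crank '[[-0.11,0,-0.04,0,0,0,1],[-0.22,0,-0.065,0,0,0,1],[-0.33,0,-0.085,0,0,0,1],[-0.45,0,-0.11,0,0,0,1],[-0.56,0,-0.12,0,0,0,1],[-0.56,0,-0.12,0,0,0,1],[-0.56,0,-0.12,0,0,0,1],[-0.56,0,-0.12,0,0,0,1]]'
python3 - <<'E'
from h import *
p,r,s=pose();g=p+155*r.apply([0,0,1]);print(g,s["wrist_torque"],s["dq"].round(3),np.arctan2(g[2]-85.5,-(g-[746.3,73.4,0])@[np.cos(.18),np.sin(.18),0])-7/230)
q,d=capture("side");cv2.imwrite("pics/s4.png",cv2.resize(q[100:280,200:440,::-1],(800,600)))
E
```

```text
time_s: 9.85
eef_pos: [534.9, 34.5, 396.3]
ee_rot: [0.197, -0.085, 0.976, 0.017]
force: [-1.2, -4.4, -2.5]
grip_width: 0.269
grip_force: 46.3
time_s: 10.65
eef_pos: [580.4, 42.7, 429.1]
ee_rot: [0.198, -0.085, 0.976, 0.017]
force: [-0.0, -2.0, -1.7]
grip_width: 0.273
grip_force: 47.5
[639.82256993  53.20760762 286.27376196] [-0.14943662  0.67375776  0.2087337 ] [-0.002  0.    -0.003  0.     0.002  0.001] 1.0454043277365785
```

View pics/s4.png

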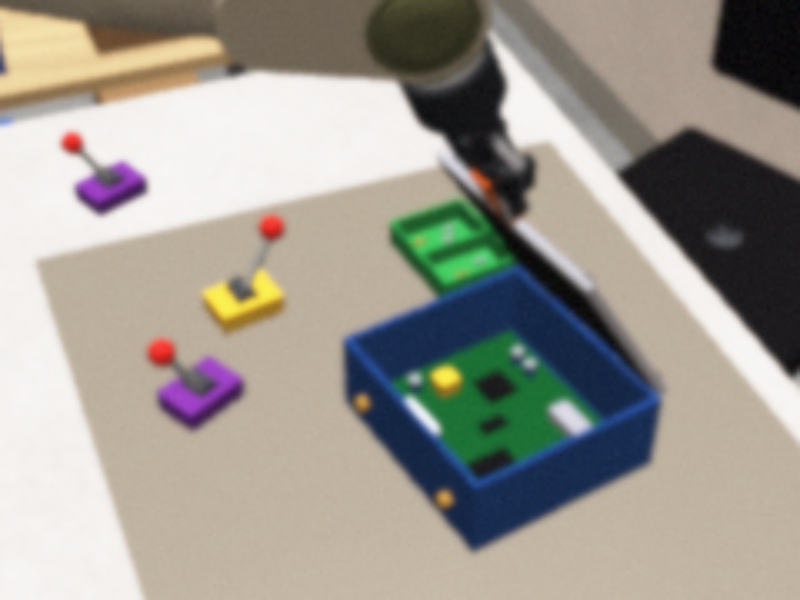

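The lid stands open with the tongue, at crop (485,180), in the fingers. The isolator is over, with its knob at (271,227), and the tray has not moved. The angle worked out from the grasp point is 1.045 rad and the arm is still, so I hand the job in.

```bash
python3 -c "
from rig import ticket
print(ticket.finish_job())"
```

```text
the job is handed in; nothing more can be done
None
```

I pushed the isolator lever to its stop, then lifted the lid and handed the job in with the fingers holding it at about 1.045 rad (60°), at roughly 10.7 s; the hand-in gave no verdict, and I saw no sign that the meter, spool or tray had moved.

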